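# Feed a mould insert under the cavity block to a hidden stop and clamp it

## Task

Lay the loose aluminium insert between the two soft jaws, narrow nose towards the steel cavity block, and slide it into the low tunnel under the block until its nose presses on the hidden stop screw inside; press it home firmly but gently, do not ram it. Then swing the hold-down clamp over its top centre so that its pad rests on the insert, and let go. Leave the stone holder, the jar and the orange bin alone.

Things in the scene. Friction and masses are not known exactly. Their poses are not given: they have to be found in the camera images.
- block: Fixed fixture: base plate, two soft jaws, cavity block, clamp. Origin on the bench under the middle of the tunnel mouth; +x into the tunnel, +y to the left of the feed, z up ('block frame'). Base plate: top z=10 mm, x=-130 to 130, y=+-65. Dark steel cavity block: x=0 to 88, y=+-50, top z=65 mm, hinge cheeks on it at x=20 to 40, y=+-14, up to z=91.
- channel_entry (a point): Open end of the guide channel, on its floor (block x=-120, y=0, z=10 mm). Two aluminium soft jaws on the base plate, x=-120 to -2, tops at z=22 mm, leave a straight 28 mm wide channel along x centred on y=0 (top 2 mm widened to 32 mm). The channel is open above and at this end; an insert in it has its top at z=42, 20 mm above the jaws.
- tunnel_mouth (a point): Middle of the tunnel mouth on its floor (block x=0, y=0, z=10 mm). The tunnel runs straight on from the channel under the block: 28 mm wide, floor z=10, roof z=45 mm, so 3 mm above the insert. Gripper and fingers do not fit under the roof; at home 38 to 78 mm of the insert's tail still stand outside.
- stop_post: Steel wall (40 thick, 60 wide, top z=55 mm) across the tunnel's far end, front face (origin) at block x=88, z=10 mm. A 12 mm stop screw reaches from it back into the tunnel, axis y=0, z=26 mm. How far differs each time and cannot be seen or read: its tip is somewhere from block x=32 to 72 mm. It is rigid and stays put when pressed. Press the insert on it with 5 to 20 N; over 30 N is ramming.
- insert: Loose aluminium mould insert, a bar 110 long (x) x 24 wide (y) x 32 mm high (z), about 0.23 kg, lying on the bench on its underside, upright as needed. Origin: centre of its underside; +x towards the nose. The last 10 mm at the nose are narrower and lower (18 wide, 27 high); the tail end is square. It slides with friction of up to about 3 N on the channel floor.
- insert_nose (a point): Middle of the insert's nose face, 55 mm from its origin along +x, 16 mm above its underside (13.5 mm is the middle of the face height).
- insert_tail (a point): Middle of the insert's tail face, 55 mm from its origin along -x, 16 mm above its underside.
- clamp (a joint): Hold-down clamp on the block, hinge along block y. 0: pad flat on an insert in the channel, at block x=-18; grows to 2.3 rad (start) as the arm swings up and leans back over the block. Shut it by pushing the arm or ball from behind (+x side) towards -x, 3 to 5 N; past top centre (below 1.2 rad) it falls shut by itself in about 2 s and stays by its weight. -0.12 if nothing is under the pad.
- clamp_ball (a point): Centre of the black 24 mm ball at the end of the clamp arm, 108 mm from the hinge. The arm is a straight steel bar 10 to 13 mm thick; a 14 mm pad on a spindle sits 48 mm from the hinge, 38 mm below the arm when shut. Shut, the ball is at block x=-78, z=80 mm; open, at about x=102, z=160 mm.
- clamp_hinge (a point): Clamp hinge axis, at block x=30, y=0, z=80 mm.
- stone_holder: Bystander: dark brown bakelite holder with a stone stick, about 155 mm long along x, 20 mm high, lying on the bench; origin on its underside.
- paste_jar: Bystander: small white jar with black cap, 44 mm across, 40 mm high, standing; origin in the centre of its underside.
- bin_rim (a point): Bystander: middle of the near rim of the small orange bin (100 x 120 x 65 mm) that hangs on pivots in a fixed steel stand at the bench edge; the rim is 85 mm above the bench.
Things that resemble listed ones, but are neither listed nor needed, are in the scene too. What is meant by the insert is not purple or turquoise, and is the smaller of those in its own colour.

How it is judged (in metres and radians):
On the way, in this order (a step that is already met when the one before it is completed fails the run):
1. the insert's nose has entered the tunnel, nose first, the insert lying in the channel (x of insert_nose in the frame of block between 0.008 and 0.09 m and y of insert_nose in the frame of block between -0.005 and 0.005 m and y of insert_tail in the frame of block between -0.005 and 0.005 m and z of insert_nose in the frame of block between 0.022 and 0.031 m), for 0.1 s.
2. the insert is pressed on the stop with more than 3 N, the clamp still open (contact force between insert and stop_post above 3 N and value of joint clamp above 1 rad), for 0.1 s.
At the end, for the whole second after the job is handed in: The insert lies flat in the channel (both ends within 5 mm of the centre line and 4 mm of seated height), nose 29 to 75 mm inside the mouth after having been pressed on the stop; the clamp is shut within 0.05 rad, its pad on the insert; all at rest (x of insert_nose in the frame of block between 0.029 and 0.075 m and y of insert_nose in the frame of block between -0.005 and 0.005 m and y of insert_tail in the frame of block between -0.005 and 0.005 m and z of insert_nose in the frame of block between 0.022 and 0.03 m and z of insert_tail in the frame of block between 0.022 and 0.03 m and value of joint clamp between -0.05 and 0.05 rad and linear speed of insert below 0.01 m/s and velocity of joint clamp between -0.05 and 0.05 rad/s); the robot touches nothing.
It fails at once if the insert is rammed against the stop (over 30 N) (contact force between insert and stop_post above 30 N).
It fails at once if stone holder moved over 30 mm (distance of stone_holder from where it was at the start of the episode above 0.03 m).
It fails at once if paste jar moved over 30 mm (distance of paste_jar from where it was at the start of the episode above 0.03 m).
It fails at once if orange bin tilted (distance of bin_rim from where it was at the start of the episode above 0.03 m).
It also fails if it takes over 61 s, if anything falls off the work surface, if the arm or the gripper's body presses on something with over 40 N, if the wrist force passes 120 N, or if a joint passes its speed limit or range.

## Robot

A 6-joint arm with a two-finger parallel gripper is mounted at the origin on the work surface. World frame = base frame: x ahead of the robot, y to its left, z up, the work surface at z = 0. Lengths are in mm, angles in rad, forces in N, time in s.
With the tool pointing down it reaches from about 275 to 750 mm from the base axis. Payload 10.2 kg.
Tool frame: the origin (TCP) lies at the very end of the fingers, on their centre line; the grasp point (between the pads) lies 19 mm behind it; z points along the fingers, y is the line along which they close (so a half turn about z gives the same grasp; the last joint's range is limited). The gripper opens to 85 mm and grips with 20 to 120 N. Pads are 22 mm wide; open, the fingers measure 114 mm over their backs; the gripper's body (76 mm by 85 mm) begins 54 mm behind the grasp point. The pads swing forward as they close: fully open they stand 13 mm farther back than shut.
Start: joints at [0.897, 0.313, 1.498, -0, 1.331, -0.223], TCP at [228.748, 472.552, 231.294] pointing down, gripper open.
Joint ranges: [-2.94, 2.94], [-0.97, 2.17], [0.19, 2.56], [-1.23, 4.37], [0.02, 3.11], [-2.88, 2.88]. Speed limits (rad/s): [2.39, 2.39, 3.01, 3.14, 3.14, 3.14].

## Interface

Orientations are given as a rotation vector (axis times angle).
In Python, from cell import robot gives the robot as it stands. Calls block until the motion is done:
- robot.movep(position, orientation): joint-space move of the TCP to a pose.
- robot.line_to(position, frame=None, rate=150, contact_N=None): straight line of the TCP; frame=None keeps the orientation; rate is the mean speed in mm/s. With contact_N (N) it stops when the force on the tool has changed by that much, and returns True; else False.
- robot.movej(angles): joint-space move.
- robot.set_gripper(opening, strength=None): finger opening in mm; strength is the grip in N (None keeps the last); returns when the fingers have stopped.
- robot.wait(seconds).
- robot.solve_ik(position, orientation): joint angles nearest the present ones, or None.
- robot.camera(name): name is "scene" or "top" or "wrist"; returns a dict with "img" (384x512x3 uint8, red, green, blue), "camera_matrix" (3x3 intrinsics, pixels), "R" (3x3) and "t" (3): a world point X has camera coordinates R X + t. Camera axes: x right, y down, z forward; pixel columns grow to the right and rows downward; lengths in mm; the calibration is good to about 2 mm. A picture is of the moment at which its call begins. There is no depth.
A pose or a line that the arm cannot do raises robot.Unreachable and nothing moves.
- robot.sign_off(): hands the job in; it is judged then, once.
Readings, each from a call of its own:
- robot.current_time_s(): time.
- robot.current_joints(): joint angles.
- robot.current_joint_vel(): joint speeds.
- robot.current_joint_efforts(): joint torques, N m.
- robot.current_tcp_pos(): TCP position.
- robot.current_ee_rot(): TCP orientation.
- robot.current_wrist_force(): force on the tool from outside, world axes, zero at the start.
- robot.current_moment(): the same for the moment, N m.
- robot.current_gripper_width(): finger opening in mm.
- robot.current_grip_force(): force on a finger pad.
Only numpy, scipy, OpenCV 4.12 (cv2) and the standard library are available. Lean on these libraries where they do the work, as an engineer would, in place of code of your own. Each camera call takes 0.05 s, during which the arm holds its last target. There are 200 camera calls.

## Working session

There is one attempt and no reset: what is moved stays moved. The work goes in short steps, each a Python script; the robot and the scene stay as the last script left them, time stands still between calls to the robot, and variables do not carry over. Pictures are saved under pics/ and viewed, at most 10 in all, crops included, and the job is handed in when it is done.

```bash
mkdir -p pics; ls; python3 - <<'E'
from cell import robot
import cv2,numpy as np,pickle
d={}
for n in("scene","top"):
    c=robot.camera(n);d[n]=c
    cv2.imwrite(f"pics/{n}0.png",cv2.resize(c["img"][:,:,::-1],(800,600),interpolation=cv2.INTER_CUBIC))
    print(n,np.round(c["camera_matrix"],1).tolist(),np.round(c["R"],3).tolist(),np.round(c["t"],1))
pickle.dump(d,open("d0.pkl","wb"))
print(robot.current_ee_rot(),robot.current_time_s())
E
```

```text
pics
scene [[490.4, 0.0, 254.9], [0.0, 490.4, 192.3], [0.0, 0.0, 1.0]] [[-0.682, 0.732, 0.0], [0.538, 0.501, -0.677], [-0.496, -0.462, -0.736]] [ 468.6 -193.7 1615.1]
top [[435.4, 0.0, 248.0], [0.0, 435.4, 189.1], [0.0, 0.0, 1.0]] [[-0.029, -1.0, 0.007], [-0.995, 0.028, -0.1], [0.099, -0.01, -0.995]] [ -96.8  585.6 1154.9]
[-7.01983544e-01 -3.06163766e+00  1.66804828e-03] 0.1
```

View pics/top0.png

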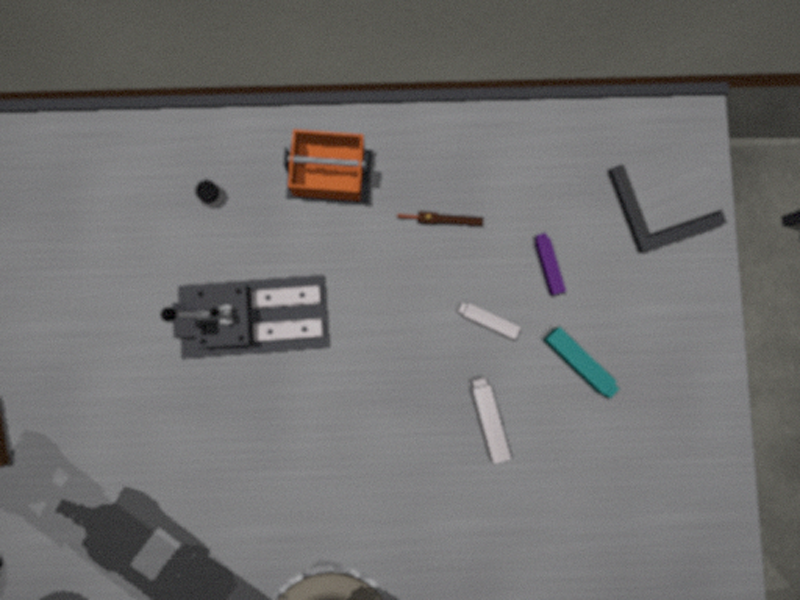

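View pics/scene0.png

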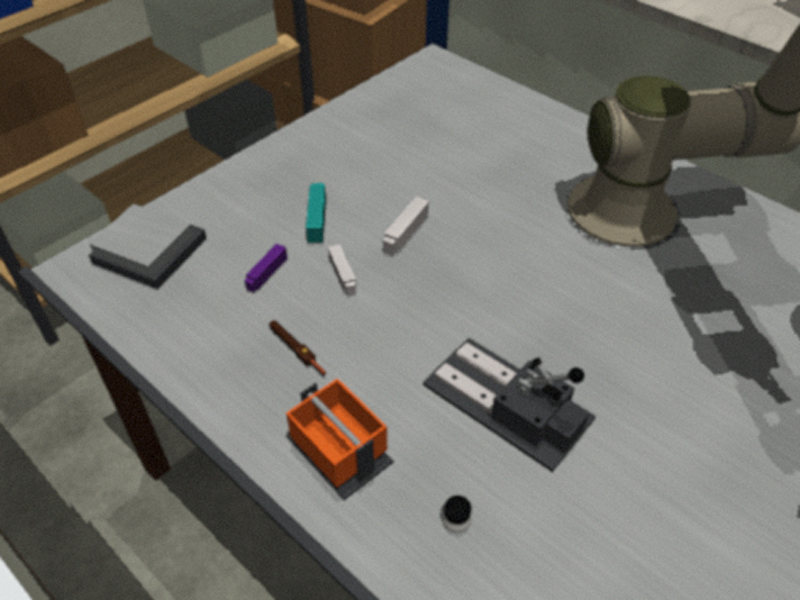

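The top view (800x600) shows the fixture centred near (255,315), with its channel opening to the right (block +x points left in the image, roughly world +y). The smaller white bar, the insert, lies at (490,320) with its nose at the upper left, (462,308). The purple, turquoise and larger white bars are decoys. Holder at (440,219), jar at (208,191), bin at (328,165).

```bash
cat > h.py <<'E'
import numpy as np,cv2,pickle
from scipy.spatial.transform import Rotation as Ro
def ray(c,px,z):
    px=np.atleast_2d(np.asarray(px,float)); K=c["camera_matrix"];R=np.array(c["R"]);C=-R.T@np.array(c["t"])
    d=(np.linalg.inv(K)@np.c_[px,np.ones(len(px))].T).T@R
    return C+d*((z-C[2])/d[:,2])[:,None]
def proj(c,X):
    p=(np.array(c["R"])@np.atleast_2d(X).T).T+c["t"]; q=p@np.array(c["camera_matrix"]).T
    return q[:,:2]/q[:,2:]
def white(c,th=175,sat=40):
    hsv=cv2.cvtColor(c["img"],cv2.COLOR_RGB2HSV)
    return ((hsv[...,2]>th)&(hsv[...,1]<sat)).astype(np.uint8)
def rects(c,m,z,amin):
    """contours cast to plane z -> (centre, long dir angle, size)"""
    out=[]
    for k in cv2.findContours(m,cv2.RETR_EXTERNAL,cv2.CHAIN_APPROX_NONE)[0]:
        if cv2.contourArea(k)<amin: continue
        w=ray(c,k[:,0,:],z)[:,:2].astype(np.float32)
        b=cv2.boxPoints(cv2.minAreaRect(w)); e1,e2=b[1]-b[0],b[2]-b[1]
        if np.hypot(*e1)<np.hypot(*e2): e1,e2=e2,e1
        out.append((b.mean(0),np.degrees(np.arctan2(e1[1],e1[0]))%180,np.hypot(*e1),np.hypot(*e2),k[:,0].mean(0)))
    return out
def rv(phi,tilt=0):
    """tool down, closing axis (tool y) at world angle phi (rad)"""
    y=np.array([np.cos(phi),np.sin(phi),0]);z=np.array([0,0,-1.]);x=np.cross(y,z)
    return Ro.from_matrix(np.c_[x,y,z]).as_rotvec()
E
python3 - <<'E'
from h import *
d=pickle.load(open("d0.pkl","rb"))
for n,roi in(("top",(140,180,160,345)),("scene",(110,120,300,340))):
    c=d[n]; m=white(c); z=np.zeros_like(m); z[roi[0]:roi[2]+roi[0],roi[1]-40:roi[3]+40]=1
    for zz in(22,32):
        print(n,zz)
        for r in rects(c,m*z,zz,60): print(*[np.round(v,1) for v in r])
    print(np.round(-np.array(c["R"]).T@c["t"]), np.percentile(c["img"],[50,90,99]))
E
```

```text
top 22
[ 357.1 -285.2] 13.2 127.1 25.9 [314.  270.6]
[529.6  59.8] 92.8 104.7 25.1 [185.  210.8]
[ 534.6 -292.8] 63.5 94.1 18.0 [314.3 205.1]
[588.5  61.7] 91.1 104.2 24.9 [184.2 189.1]
top 32
[ 358.1 -283.7] 13.2 126.1 25.7 [314.  270.6]
[529.   58.4] 92.8 103.8 24.9 [185.  210.8]
[ 534.  -291.2] 63.5 93.3 17.9 [314.3 205.1]
[587.5  60.4] 91.1 103.4 24.7 [184.2 189.1]
[ 465. -102. 1208.] [126. 134. 149.]
scene 22
[589.4  61.5] 92.7 106.1 24.6 [297.9 245.9]
[529.9  57.6] 93.4 101.0 24.2 [311.  231.8]
[ 527.4 -299. ] 63.0 98.4 22.3 [218.4 167.5]
[ 343.4 -298. ] 13.5 129.7 29.6 [259.7 138.5]
scene 32
[595.5  65.8] 92.7 105.1 24.4 [297.9 245.9]
[536.6  61.9] 93.4 100.0 24.0 [311.  231.8]
[ 534.1 -291.3] 63.0 97.5 22.0 [218.4 167.5]
[ 352.  -290.3] 13.5 128.5 29.3 [259.7 138.5]
[1224.  500. 1057.] [134. 157. 175.]
```

```bash
python3 - <<'E'
from cell import robot
from h import *
robot.set_gripper(50)
d={}
for n,p,phi in(("ins",(532,-293,260),-27),("blk",(559,55,260),2)):
    robot.movep(p,rv(np.radians(phi))); c=robot.camera("wrist"); d[n]=c
    print(n,np.round(robot.current_joints(),2),np.round(robot.current_tcp_pos(),1),np.round(-np.array(c["R"]).T@c["t"]),robot.current_time_s())
d["top"]=robot.camera("top")
pickle.dump(d,open("d1.pkl","wb"))
cv2.imwrite("pics/w1.png",cv2.resize(np.hstack([d["ins"]["img"],d["blk"]["img"]])[:,:,::-1],(800,300),interpolation=cv2.INTER_AREA))
for n,z,a in(("ins",32,500),("blk",22,500)):
    for th in(165,190):
        for r in rects(d[n],white(d[n],th,60),z,a): print(n,th,*[np.round(v,1) for v in r])
E
```

```text
ins [-0.69  0.48  1.18  0.    1.48 -0.22] [ 532.3 -292.4  260. ] [ 564. -230.  402.] 3.4917
blk [-0.11  0.38  1.33 -0.    1.43 -0.15] [559.2  53.8 259.9] [557. 124. 402.] 4.8583
ins 165 [ 469.8 -503.2] 87.6 76.3 19.2 [289.3 327.6]
ins 165 [ 387.3 -453.9] 55.3 90.9 60.2 [219.7 320.5]
ins 165 [ 724.5 -615.2] 107.5 68.0 60.9 [497.3 316.4]
ins 165 [ 236.1 -315.4] 177.8 246.7 103.2 [ 59.9 291.5]
ins 165 [ 503.  -480.8] 74.0 157.6 43.6 [309.8 302.4]
ins 165 [ 452.3 -373.7] 53.0 49.4 34.4 [229.8 253.5]
ins 165 [ 389.3 -187.6] 140.5 172.8 116.0 [ 88.7 148.1]
ins 165 [ 556.4 -198. ] 49.7 66.5 38.6 [237.1  72.6]
ins 165 [ 590.  -341.6] 170.8 435.6 362.7 [366.2 113.6]
ins 165 [ 606.3 -154.7] 151.1 100.9 18.5 [263.9   6.4]
ins 190 [ 533.8 -293.5] 63.1 97.7 23.0 [260.2 161.8]
blk 165 [ 289.4 -127.9] 26.7 216.0 97.4 [ 55.  298.3]
blk 165 [463.4 -54.5] 84.9 53.3 40.1 [173.8 241.6]
blk 165 [378.7  47.1] 176.5 241.7 101.7 [100.5 163.4]
blk 165 [588.   61.3] 92.5 108.5 29.4 [282.  153.6]
blk 165 [529.6  58.6] 93.0 109.6 29.9 [233.9 151.7]
blk 165 [678.6  10.1] 4.4 433.1 432.8 [387.8 178.5]
blk 165 [411.4 196.4] 1.9 154.8 38.1 [124.5  13. ]
blk 190 [587.7  61.3] 92.5 108.5 28.6 [281.3 154.1]
blk 190 [529.8  58.7] 92.6 109.5 29.4 [233.5 153.1]
```

View pics/w1.png

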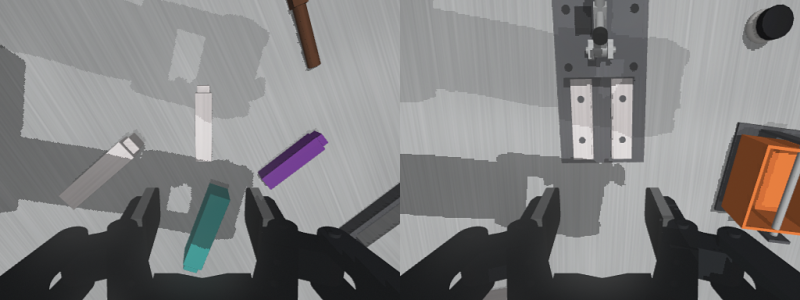

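Left half: the insert at (204,120), nose (a small step) at the top. Right half: both jaws at (581,118) and (621,118), meeting the block at about row 78. The jaw length measures 109 mm instead of 118, so I'll check those edges before moving.

```bash
python3 - <<'E'
from h import *
d=pickle.load(open("d1.pkl","rb"))
a=d["ins"]["img"][100:220,210:310]; b=d["blk"]["img"][70:220,190:330]
A=cv2.resize(a,None,fx=3.5,fy=3.5,interpolation=0);B=cv2.resize(b,None,fx=3.5,fy=3.5,interpolation=0)
o=np.zeros((525,A.shape[1]+B.shape[1],3),np.uint8);o[:A.shape[0],:A.shape[1]]=A;o[:B.shape[0],A.shape[1]:]=B
cv2.imwrite("pics/crop.png",o[:,:,::-1])
c=d["blk"]
g=cv2.cvtColor(c["img"],cv2.COLOR_RGB2GRAY)
for col in(228,240,274,290):
    print(col,[(r,int(g[r,col])) for r in range(90,216,2)])
c=d["ins"];g=cv2.cvtColor(c["img"],cv2.COLOR_RGB2GRAY); print([(r,int(g[r,260])) for r in range(104,212,2)])
for n in d: print(n,np.round(-np.array(d[n]["R"]).T@d[n]["t"],1),np.round(d[n]["R"],3).tolist())
E
```

```text
228 [(90, 92), (92, 92), (94, 92), (96, 91), (98, 92), (100, 65), (102, 115), (104, 114), (106, 113), (108, 111), (110, 203), (112, 197), (114, 195), (116, 195), (118, 194), (120, 195), (122, 196), (124, 103), (126, 93), (128, 92), (130, 144), (132, 193), (134, 192), (136, 192), (138, 192), (140, 193), (142, 192), (144, 193), (146, 193), (148, 193), (150, 194), (152, 193), (154, 194), (156, 194), (158, 194), (160, 222), (162, 220), (164, 220), (166, 220), (168, 220), (170, 219), (172, 219), (174, 220), (176, 221), (178, 226), (180, 226), (182, 222), (184, 219), (186, 219), (188, 219), (190, 219), (192, 219), (194, 219), (196, 219), (198, 219), (200, 220), (202, 137), (204, 89), (206, 79), (208, 87), (210, 118), (212, 117), (214, 118)]
240 [(90, 91), (92, 91), (94, 91), (96, 92), (98, 92), (100, 64), (102, 111), (104, 110), (106, 109), (108, 199), (110, 192), (112, 191), (114, 191), (116, 190), (118, 191), (120, 190), (122, 190), (124, 189), (126, 190), (128, 190), (130, 190), (132, 190), (134, 190), (136, 189), (138, 189), (140, 190), (142, 190), (144, 189), (146, 189), (148, 190), (
[... 2140 characters left out ...]
4, 190), (146, 191), (148, 190), (150, 190), (152, 190), (154, 219), (156, 217), (158, 216), (160, 216), (162, 216), (164, 216), (166, 216), (168, 216), (170, 216), (172, 216), (174, 216), (176, 216), (178, 217), (180, 216), (182, 215), (184, 215), (186, 216), (188, 216), (190, 215), (192, 215), (194, 215), (196, 215), (198, 214), (200, 214), (202, 214), (204, 203), (206, 162), (208, 115), (210, 116)]
ins [ 564.3 -229.7  402.1] [[0.891, -0.453, 0.001], [-0.436, -0.856, 0.277], [-0.125, -0.247, -0.961]]
blk [557.  124.3 402. ] [[0.999, 0.033, 0.001], [0.032, -0.96, 0.278], [0.01, -0.278, -0.961]]
top [ 464.9 -101.9 1208.1] [[-0.029, -1.0, 0.007], [-0.995, 0.028, -0.1], [0.099, -0.01, -0.995]]
```

View pics/crop.png

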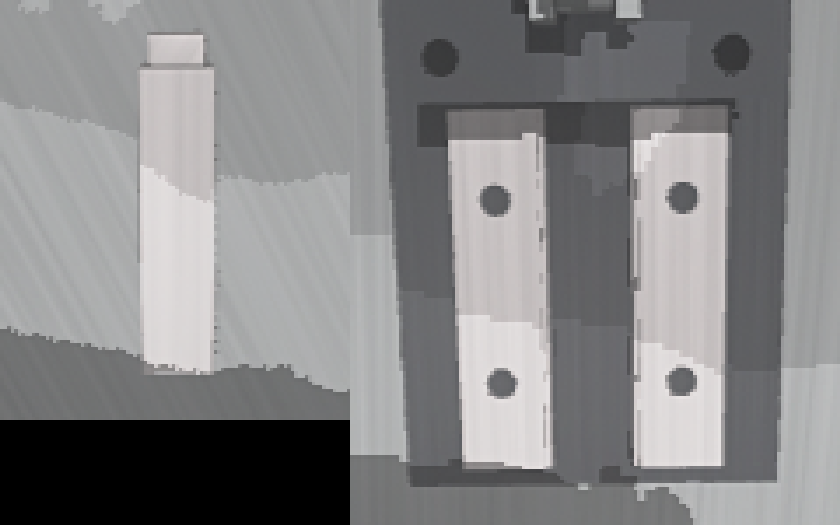

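The crop explains the short jaws: the block shades them near the mouth (rows 101–108). The insert's tail is at about row 206, the nose shoulder at 118.5 and the tip at 109.5. Next I compute the key points and check their distances.

```bash
python3 - <<'E'
from h import *
d=pickle.load(open("d1.pkl","rb"))
c=d["ins"]; T=ray(c,[[261,206]],32)[0];S=ray(c,[[260.5,119]],32)[0];N=ray(c,[[260.5,109.5]],27)[0]
print("ins",T.round(1),S.round(1),N.round(1),"T-S",np.linalg.norm(T-S).round(1),"T-N",np.linalg.norm((T-N)[:2]).round(1), np.degrees(np.arctan2(*(S-T)[1::-1])).round(1), "mid",((T+N)/2).round(1))
c=d["blk"]; o=lambda x,y:[190+(x-350)/3.5,70+y/3.5]
for nm,z,pts in(("jaw entry",22,[o(462,467),o(551,467),o(635,466),o(724,466)]),("jaw mouth",22,[o(447,109),o(545,109),o(630,109),o(729,109)]),("plate near",10,[o(411,486),o(778,481)]),("blk front top",65,[o(417,103),o(735,103)])):
    print(nm,ray(c,pts,z)[:,:2].round(1).tolist())
E
```

```text
ins [ 512.7 -337.5   32. ] [ 556.8 -249.2   32. ] [ 561.3 -240.5   27. ] T-S 98.8 T-N 108.6 63.5 mid [ 537.  -289.    29.5]
jaw entry [[517.5, 3.1], [547.7, 4.1], [576.3, 5.4], [606.5, 6.4]]
jaw mouth [[512.5, 120.3], [543.1, 121.3], [569.6, 122.2], [600.5, 123.2]]
plate near [[498.3, -8.3], [627.5, -2.2]]
blk front top [[509.2, 122.0], [597.2, 125.0]]
```

Distances check out: insert 99/109 mm (100/110 expected), jaws 117 mm (118), and the plate edge is consistent. Mouth ≈ (556.4,124.6), axis 92.7°. Next: grasp near the tail, then hover over the channel.

```bash
cat >> h.py <<'E'
AB=np.radians(92.7);UB=np.array([np.cos(AB),np.sin(AB),0]);VB=np.array([-UB[1],UB[0],0]);M0=np.array([556.4,124.6,0])
def B(x,y,z): return M0+UB*x+VB*y+np.array([0,0,z])
E
python3 - <<'E'
from cell import robot
from h import *
g=np.array([518.6,-324.5,15]);r=rv(np.radians(63.3-90))
robot.movep(g+[0,0,85],r); print(robot.line_to(g,rate=80,contact_N=8), robot.current_tcp_pos().round(1) if hasattr(robot.current_tcp_pos(),'round') else robot.current_tcp_pos())
robot.set_gripper(10,60); print("w",robot.current_gripper_width(),robot.current_grip_force())
z0=robot.current_tcp_pos()[2]
robot.line_to(g+[0,0,90],rate=100)
rb=rv(AB-np.pi/2)
robot.movep(B(-107,0,90),rb); robot.line_to(B(-107,0,50),rate=60)
print("w",robot.current_gripper_width(),robot.current_tcp_pos(),robot.current_wrist_force(),robot.current_time_s())
d={n:robot.camera(n) for n in("wrist","top","scene")}; pickle.dump(d,open("d2.pkl","wb"))
a=cv2.resize(d["wrist"]["img"][60:260,150:370],None,fx=2.5,fy=2.5);b=cv2.resize(d["scene"]["img"][190:320,250:380],None,fx=1.9,fy=1.9)
o=np.zeros((500,800,3),np.uint8);o[:500,:550]=a;o[:247,550:797]=b;cv2.imwrite("pics/hover.png",o[:,:,::-1])
E
```

```text
False [ 518.9 -324.8   15.6]
w 22.592265757171898 59.870678186416626
w 22.896025599484258 [561.66254831  17.71764159  50.2578665 ] [-0.11412881 -0.69312024 -1.77169238] 11.175
```

View pics/hover.png

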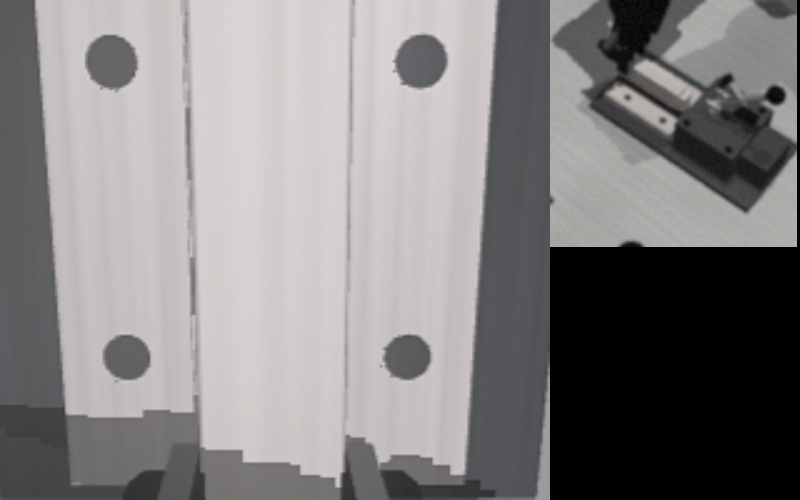

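The insert is gripped level and nearly centred between the jaws. In the crop, the screw-hole midpoints are at columns 265.5 and 267 and the insert's midline at about 272. I convert that to an offset in mm.

```bash
python3 - <<'E'
from h import *
c=pickle.load(open("d2.pkl","rb"))["wrist"]
o=lambda x,y:[150+x/2.5,60+y/2.5]
def blk(p): q=p-M0; return np.c_[q@UB,q@VB].round(1).tolist()
print("holes",blk(ray(c,[o(111,61),o(420,61),o(127,357),o(407,357)],22)))
print("jaw edges",blk(ray(c,[o(39,60),o(494,60),o(63,357),o(472,357),o(185,60),o(192,357)],22)))
print("insert",blk(ray(c,[o(189,20),o(357,20),o(199,380),o(346,380)],66.6)))
E
```

```text
holes [[-30.0, 30.7], [-30.1, -29.1], [-90.0, 30.5], [-90.1, -29.3]]
jaw edges [[-29.9, 44.6], [-29.9, -43.4], [-90.0, 44.1], [-90.1, -43.2], [-29.9, 16.3], [-90.0, 16.6]]
insert [[-26.3, 11.3], [-26.3, -12.4], [-79.9, 11.2], [-79.9, -12.2]]
```

The jaw holes read ±30 mm as expected. The channel centre is at y=+0.7 and the insert at −0.5, so I shift +1.2 mm, lower with contact sensing, regrip, and push in two stages.

```bash
sed -i 's/^M0=.*//;s/M0=np.array(\[556.4,124.6,0\])/M0=np.array([556.4,124.6,0])+0.7*VB/' h.py; python3 - <<'E'
from cell import robot
from h import *
def st(t):
    p=np.array(robot.current_tcp_pos());q=p-M0;f=np.array(robot.current_wrist_force())
    print(t,"blk",np.round([q@UB,q@VB,p[2]],1),"F along/lat/z",np.round([f@UB,f@VB,f[2]],1),"w",round(robot.current_gripper_width(),1),"t",robot.current_time_s())
p=np.array(robot.current_tcp_pos())+1.25*VB
robot.line_to(p,rate=20); st("shift")
p[2]=36; robot.line_to(p,rate=40,contact_N=6); st("in")
p[2]=24.8; print(robot.line_to(p,rate=15,contact_N=5)); st("floor")
E
```

```text
shift blk [-107.     0.3   50.6] F along/lat/z [-0.2 -0.4 -2. ] w 22.6 t 11.575
in blk [-107.     0.4   35.8] F along/lat/z [ 0.3 -0.1 -2.5] w 22.7 t 12.0833
True
floor blk [-107.     0.5   25.6] F along/lat/z [0.5 0.5 5.3] w 22.5 t 12.75
```

```bash
cat >> h.py <<'E'
def st(robot,t):
    p=np.array(robot.current_tcp_pos());q=p-M0;f=np.array(robot.current_wrist_force())
    print(t,"blk",np.round([q@UB,q@VB,p[2]],1),"F along/lat/z",np.round([f@UB,f@VB,f[2]],1),"w",round(robot.current_gripper_width(),1),"t",round(robot.current_time_s(),2))
def fwd(robot,dx):
    return np.array(robot.current_tcp_pos())+UB*dx
E
python3 - <<'E'
from cell import robot
from h import *
robot.set_gripper(32); p=np.array(robot.current_tcp_pos()); p[2]=26.3; robot.line_to(p,rate=20)
robot.set_gripper(10,40); st(robot,"regrip")
print(robot.line_to(fwd(robot,36),rate=30,contact_N=10)); st(robot,"near")
q=np.array(robot.current_tcp_pos())-M0
c=robot.camera("wrist"); cv2.imwrite("pics/near.png",c["img"][:,:,::-1])
E
```

```text
regrip blk [-106.9    1.    26.5] F along/lat/z [0.7 0.1 2.7] w 22.8 t 13.48
False
near blk [-70.8   1.   26.5] F along/lat/z [-1.  -0.1  3.4] w 22.7 t 14.83
```

View pics/near.png

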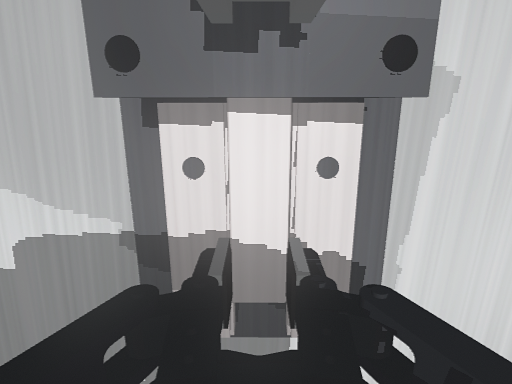

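The insert is in the channel, passing under the block at row 97, centred between the jaws (columns 228–292), with its tail at row 302. Next is the slow press.

```bash
python3 - <<'E'
from cell import robot
from h import *
print(robot.line_to(fwd(robot,54),rate=9,contact_N=9)); st(robot,"stop")
robot.wait(0.3); st(robot,"held")
E
```

```text
True
stop blk [-60.4   0.9  26.5] F along/lat/z [-0.4  1.2  3.7] w 22.9 t 16.96
held blk [-60.4   0.9  26.5] F along/lat/z [3.5 1.  3.8] w 23.2 t 17.26
```

```bash
python3 - <<'E'
from cell import robot
from h import *
for i in range(2):
    print(robot.line_to(fwd(robot,4),rate=5,contact_N=10)); st(robot,"stop")
    for _ in range(3): robot.wait(0.1); st(robot,"held")
E
```

```text
True
stop blk [-60.4   0.8  26.5] F along/lat/z [-1.3 -0.2  4. ] w 22.9 t 17.74
held blk [-60.4   0.9  26.5] F along/lat/z [-1.8  1.   3.3] w 23.0 t 17.84
held blk [-60.4   0.9  26.5] F along/lat/z [-1.7 -0.1  3.9] w 23.0 t 17.94
held blk [-60.4   0.9  26.5] F along/lat/z [-2.8 -0.8  4.6] w 23.0 t 18.04
True
stop blk [-60.4   0.8  26.5] F along/lat/z [-1.2  0.1  3.7] w 23.2 t 18.43
held blk [-60.4   0.8  26.5] F along/lat/z [ 0.2 -0.1  3.4] w 22.7 t 18.53
held blk [-60.4   0.8  26.5] F along/lat/z [0.5 0.6 3.3] w 22.7 t 18.63
held blk [-60.4   0.8  26.5] F along/lat/z [0.9 0.4 3.1] w 23.3 t 18.73
```

```bash
python3 - <<'E'
from cell import robot
from h import *
robot.set_gripper(10,25)
p0=np.array(robot.current_tcp_pos())
for dx in np.arange(0.4,4.1,0.4):
    robot.line_to(p0+UB*dx,rate=4); f=[]
    for _ in range(4): robot.wait(0.05); f.append(np.array(robot.current_wrist_force())@UB)
    print(round(dx,1),np.round(f,1)); st(robot,"")
    if np.mean(f)<-8.5: break
E
```

```text
0.4 [-3.1 -4.3 -4.3 -4.3]
 blk [-60.4   0.8  26.5] F along/lat/z [-4.3  1.9  2.9] w 22.8 t 19.48
0.8 [-7.7 -7.2 -7.1 -7.1]
 blk [-60.4   0.7  26.5] F along/lat/z [-7.1  0.8  2.1] w 23.2 t 19.93
1.2 [ -8.3 -10.   -9.6  -9.1]
 blk [-60.3   0.7  26.5] F along/lat/z [-9.1  1.7  1.5] w 23.0 t 20.38
```

```bash
python3 - <<'E'
from cell import robot
from h import *
p=np.array(robot.current_tcp_pos())
robot.line_to(p+UB*1.6,rate=4); robot.wait(0.3); st(robot,"press")
robot.set_gripper(36); st(robot,"open")
p=np.array(robot.current_tcp_pos())
robot.line_to(p+[0,0,220],rate=150); robot.set_gripper(0,40)
robot.line_to(B(155,0,255),rate=180); st(robot,"behind")
print(robot.line_to(B(155,0,150),rate=120,contact_N=10)); st(robot,"down")
d={n:robot.camera(n) for n in("scene","top")}
a=cv2.resize(d["scene"]["img"][190:320,240:400],None,fx=3.1,fy=3.1);b=cv2.resize(d["top"]["img"][150:250,80:230],None,fx=2,fy=2)
o=np.zeros((a.shape[0],a.shape[1]+b.shape[1],3),np.uint8);o[:,:a.shape[1]]=a;o[:b.shape[0],a.shape[1]:]=b;cv2.imwrite("pics/behind.png",o[:,:,::-1])
E
```

```text
press blk [-60.3   0.6  26.6] F along/lat/z [-12.2   2.4   3. ] w 23.0 t 20.96
open blk [-58.3   0.8  26.3] F along/lat/z [ 0.3 -0.6  0.2] w 36.3 t 21.24
behind blk [ 1.542e+02 -2.000e-01  2.550e+02] F along/lat/z [-0.8 -0.1  0.3] w 0.1 t 24.62
False
down blk [155.   -0.4 150.9] F along/lat/z [ 0.1 -0.2 -0. ] w -0.0 t 25.65
```

View pics/behind.png

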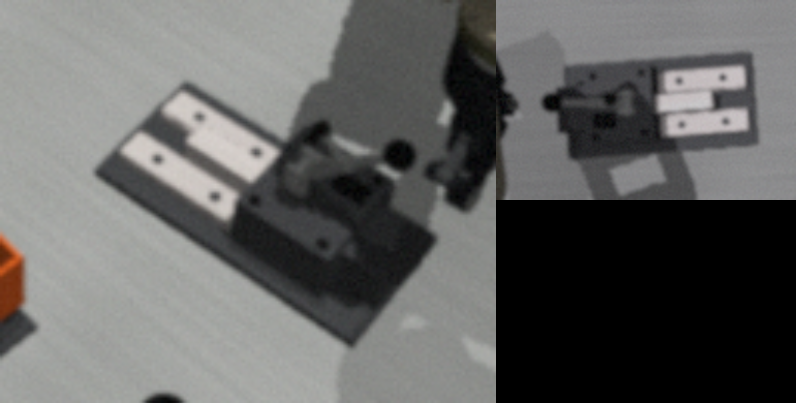

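The stop was pressed at about 12 N. The insert sits in the channel with its tail outside, the clamp is still open, and the closed fingers are behind the ball (ball at (400,155), fingers at (450,165)). Next I swing the clamp.

```bash
python3 - <<'E'
from cell import robot
from h import *
print(robot.line_to(B(70,0,150),rate=60,contact_N=25)); st(robot,"mid")
print(robot.line_to(B(0,0,150),rate=60,contact_N=25)); st(robot,"end")
robot.wait(0.3)
robot.line_to(B(60,0,150),rate=150); robot.line_to(B(60,0,270),rate=150); robot.wait(2); st(robot,"clear")
d={n:robot.camera(n) for n in("scene","top")}
a=cv2.resize(d["scene"]["img"][190:320,240:400],None,fx=3.1,fy=3.1);b=cv2.resize(d["top"]["img"][150:250,80:230],None,fx=2,fy=2)
o=np.zeros((a.shape[0],a.shape[1]+b.shape[1],3),np.uint8);o[:,:a.shape[1]]=a;o[:b.shape[0],a.shape[1]:]=b;cv2.imwrite("pics/shut.png",o[:,:,::-1])
c=d["scene"]; print("ball expected shut px in crop",((proj(c,B(-78,0,80))-[240,190])*3.1).round())
E
```

```text
False
mid blk [7.010e+01 1.000e-01 1.498e+02] F along/lat/z [-0.4  0.2  0.8] w 0.1 t 27.32
False
end blk [  0.2   0.  150. ] F along/lat/z [0.4 0.  0.3] w -0.4 t 28.63
clear blk [ 60.  -0. 270.] F along/lat/z [ 0.7  0.8 -0.2] w 0.0 t 32.43
ball expected shut px in crop [[193.  99.]]
```

View pics/shut.png

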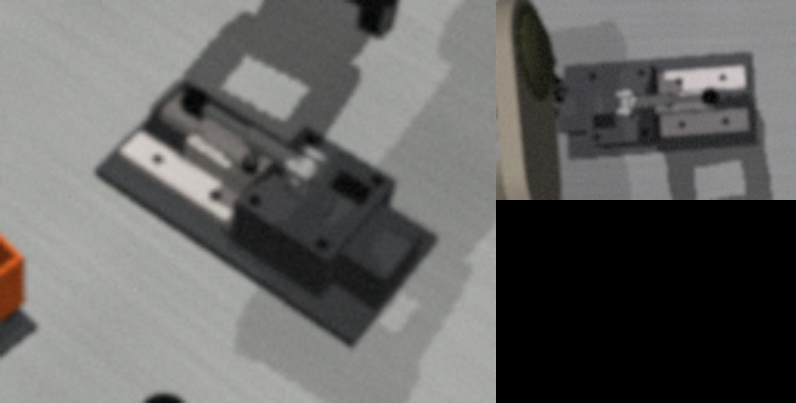

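The ball is at (194,101) in the crop, against a predicted shut position of (193,99). So the clamp is shut with its pad on the insert, and the robot is clear.

```bash
python3 -c "
from cell import robot
print(robot.sign_off())"
```

```text
the job is handed in; nothing more can be done
None
```

I slid the insert nose-first onto the stop and pressed it at about 12 N, then shut the clamp with its pad on the insert, backed the robot clear and handed the job in at about 32 s; the hand-in returned no verdict.

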